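# Unstack the parts and load the drilling fixture

## Task

Take the stack apart from the top and put each thing in its own place: the small square-section wood block flat in the middle of the square tray, the sanding block flat in the middle of the oblong tray, and the flat wooden board centred lengthwise on the raised bed of the drilling fixture, between its two dowels. Then lower the aluminium template plate over both dowels at once so that it lies flat on the board, and leave everything released and at rest.

Things in the scene. Friction and masses are not known exactly. Their poses are not given: they have to be found in the camera images.
- block: small sawn softwood block, 35 x 70 x 35 mm (x, y, z), top of the stack, lying crosswise to the board; origin: centre of its underside; y along its 70 mm length, z up
- sander: cork sanding block in brown paper, 63 x 110 x 32 mm (x, y, z), second from the top, crosswise on the board and under the small block; origin: centre of its underside; y along its 110 mm length, z up
- board: flat softwood board, 50 x 130 x 20 mm (x, y, z), third from the top, lying lengthwise on the template plate; origin: centre of its underside; y along its 130 mm length, z up
- plate: aluminium template plate, 60 x 184 x 12 mm (x, y, z), bottom of the stack, on the bench; two 14 mm through holes on its centre line at y = +78 and -78 mm, the same either way round (five dark drill bushes between them are flush inlays); about 0.35 kg; origin: centre of its underside; y along its length, z up
- fixture: fixed drilling fixture: plywood base 84 x 186 x 15 mm; dark raised bed 46 x 116 mm in its middle, top 23 mm above the bench; two steel dowels at y = +78 and -78 mm, 10 mm thick up to 62 mm above the bench, tapering to 4 mm at 75 mm. With the board on the bed the seated plate's underside is 43 mm up. Origin: centre of the base on the bench; y along the dowel line, the same either way round
- square_tray: square grey tray, fixed to the bench, 112 x 112 mm outside, 22 mm high, walls and floor 4 mm thick (inside 104 x 104 mm); origin: centre of its underside on the bench; x and y along its sides
- oblong_tray: oblong low grey tray, fixed to the bench, 150 x 100 mm outside (x, y), 13 mm high, walls and floor 4 mm thick (inside 142 x 92 mm); origin: centre of its underside on the bench; x along its 150 mm length, y across

How it is judged:
At the end, for the whole second after the job is handed in: Small block and sanding block flat and right way up on their tray floors, within 20 mm of centre; board flat on the bed within 12 mm and 0.2 rad; plate over both dowels within 5 mm and 0.08 rad, flat on the board (underside 40 to 46 mm up); all released, at rest (horizontal distance between block and square_tray below 0.02 m and z of block in the frame of square_tray between 0.001 and 0.008 m and angle between each of block, sander's own z axis and vertical below 0.08 rad and horizontal distance between sander and oblong_tray below 0.02 m and z of sander in the frame of oblong_tray between 0.001 and 0.008 m and horizontal distance between board and fixture below 0.012 m and z of board in the frame of fixture between 0.02 and 0.026 m and angle between the y axis of board and the y axis of fixture, either way round below 0.2 rad and angle between board's own z axis and vertical below 0.06 rad and horizontal distance between plate and fixture below 0.005 m and z of plate in the frame of fixture between 0.04 and 0.046 m and angle between the y axis of plate and the y axis of fixture, either way round below 0.08 rad and angle between plate's own z axis and vertical below 0.04 rad and linear speed of each of plate, board, sander, block below 0.02 m/s); the robot touches nothing.
It also fails if it takes over 141 s, if anything falls off the work surface, if the arm or the gripper's body presses on something with over 40 N, if the wrist force passes 120 N, or if a joint passes its speed limit or range.

## Robot

A 7-joint arm with a two-finger parallel gripper is mounted at the origin on the work surface; the furniture and walls round the work are solid. World frame = base frame: x ahead of the robot, y to its left, z up, the work surface at z = 0. Lengths are in m, angles in rad, forces in N, time in s.
With the tool pointing down it reaches from about 0.425 to 0.925 m from the base axis. Payload 6.8 kg.
Tool frame: the origin (TCP) lies on the centre line of the jaws, within the pads' length; the fingertips stand env.nose_length ahead of it and the grasp point (between the pads) is the TCP (env.nose_length is the distance from the TCP to the fingertips, in m); z points along the fingers, y is the line along which they close (so a half turn about z gives the same grasp; the last joint's range is limited). The gripper opens to 85 mm and grips with 20 to 120 N. Pads are 22 mm wide; open, the fingers measure 114 mm over their backs; the gripper's body (76 mm by 85 mm) begins 54 mm behind the grasp point. The pads swing forward as they close: fully open they stand 13 mm farther back than shut.
Start: joints at [0.614, 0.477, 0.022, 1.555, -0.011, 1.109, -0.083], TCP at [0.507, -0.446, 0.25] pointing down, gripper open.
Joint ranges: [-2.96, 2.96], [-0.34, 2.1], [-1.41, 1.46], [0.24, 2.44], [-1.37, 4.51], [0.17, 1.92], [-2.96, 2.96]. Speed limits (rad/s): [2.39, 2.39, 3.14, 3.14, 3.14, 3.14, 3.14].

## Interface

Orientations are given as [roll, pitch, yaw] about the fixed x, y, z axes, in that order (R = Rz(yaw) Ry(pitch) Rx(roll)).
In Python, from bench import sensors, cams, env gives the robot as it stands. The module is installed in compiled form; this text tells all that it offers.
- The arm moves only by the shell command python3 -m handwheel 'ROWS'. ROWS is a JSON object whose one key "steps" holds a list that holds one entry, the list of rows, each a list of 7 numbers: the shift along the tool's x, y, z in units of 50 mm (1.0 is 50 mm), then the turn, a rotation vector about the tool's x, y, z in units of 8 degrees (1.0 is 8 degrees), then the opening, from 0 (shut) to 1 (fully open). A call has 1 to 20 rows; each row shifts and turns the commanded pose from where the row before left it, along the tool's axes as they then stand; what a row does not reach is not made up. A row lasts 1/8 s, in which the tool goes at most 62.5 mm and 10.7 degrees, less where a joint would pass 70% of its speed; a pose out of reach is approached as far as the arm can. A call is refused whole if a number of a shift passes 1 or a number of a turn 1, either way. A call with a gripper value outside its range is refused whole. The fingers move at their own pace and stop on an object; the grip force is fixed at half the most. Time passes only in rows, so rows that do not move let the fingers close. It gives the time, the measured TCP pose, the force, the opening and the grip force at its end, in the units of the state.
- sensors.get_state(): the state, without advancing time (a new reading comes with each control period).
- cams.camera(name): name is "scene" or "top" or "wrist"; returns (picture, depth): 400x640x3 uint8, blue, green, red; 400x640 float32, m along the optical axis (not along the pixel's ray), 0 where there is no reading.
- cams.calibration(name): a dict with "mtx" (3x3 intrinsics, pixels), "dist_coeffs" ([k1, k2, p1, p2, k3] as OpenCV has them; the pictures are not rectified), "position" and "rotation" of the camera in the world; the wrist camera has in their place "tool_from_camera" (4x4, takes a point from camera to tool coordinates, whose origin is the TCP and whose axes are the flange's). Camera axes: x right, y up, looking along -z (the intrinsics and any distortion apply to the point x, -y, -z); pixel columns grow to the right and rows downward; lengths in m; the calibration is good to about 2 mm. A picture is of the moment at which its call begins: read the wrist's pose just before it. calibration takes no time and is no camera call.
- env.finish_job(): hands the job in; it is judged then, once.
The state is a dict: "time_s": time; "qpos": joint angles; "joint_vel": joint speeds; "effort": joint torques, N m; "position": TCP position; "ee_rot": TCP orientation; "contact_force": force on the tool from outside, world axes, zero at the start; "moment": the same for the moment, N m; "opening": finger opening in m; "finger_force": force on a finger pad.
Only numpy, scipy, OpenCV 4.12 (cv2) and the standard library are available. Lean on these libraries where they do the work, as an engineer would, in place of code of your own. Each camera call takes 0.05 s, during which the arm holds its last target. There are 200 camera calls.

## Working session

There is one attempt and no reset: what is moved stays moved. The work goes in short steps, Python scripts to look and compute and a shell command to move; the robot and the scene stay as the last step left them, time stands still between calls to the robot, and variables do not carry over. Pictures are saved under pics/ and viewed, at most 14 in all, crops included, and the job is handed in when it is done.

```bash
mkdir -p pics; cat > h.py <<'E'
import numpy as np, cv2
from bench import sensors, cams, env
from scipy.spatial.transform import Rotation as R
def world(name,uv,d,c=None,st=None):
    c=c or cams.calibration(name)
    p=cv2.undistortPoints(np.array(uv,float).reshape(-1,1,2),np.array(c["mtx"]),np.array(c["dist_coeffs"])).reshape(-1,2)
    d=np.asarray(d,float).reshape(-1)
    P=np.c_[p[:,0]*d,-p[:,1]*d,-d]
    if name=="wrist":
        T=np.array(c["tool_from_camera"]); P=P@T[:3,:3].T+T[:3,3]
        return P@R.from_euler('xyz',st["ee_rot"]).as_matrix().T+np.array(st["position"])
    r=np.array(c["rotation"])
    r=r if r.shape==(3,3) else R.from_euler('xyz',r).as_matrix()
    return P@r.T+np.array(c["position"])
def cloud(name,dep,st=None):
    v,u=np.mgrid[0:400,0:640]
    W=world(name,np.c_[u.ravel(),v.ravel()],dep.ravel(),st=st).reshape(400,640,3)
    W[dep<=0]=np.nan
    return W
E
python3 - <<'E'
from h import *
s=sensors.get_state(); print(s, env.nose_length)
for n in("top","scene"):
    im,d=cams.camera(n); cv2.imwrite(f"pics/{n}0.png",im); np.save(f"{n}0.npy",d); print(cams.calibration(n))
E
```

```text
{'time_s': 0.0, 'qpos': array([ 0.61390257,  0.47781369,  0.02234233,  1.55650399, -0.01151493,
        1.10930756, -0.08308884]), 'joint_vel': array([ 0.00038233, -0.00021609,  0.0004642 ,  0.00175078,  0.00136803,
        0.00088079,  0.00051185]), 'effort': array([ 4.05861274e-04, -5.96464920e+01,  1.60842441e+00, -2.81197768e+01,
        1.25144722e-02,  9.40970174e-03,  2.90657158e-05]), 'position': array([ 0.50612641, -0.44572067,  0.24929445]), 'ee_rot': array([-3.13969265e+00,  1.30805523e-04,  8.48817125e-01]), 'contact_force': array([ 0.41230218,  0.15015086, -0.08813682]), 'moment': array([ 0.02333112,  0.03578231, -0.00642211]), 'finger_force': 0.0, 'opening': 0.08542632674006423} 0.019
{'mtx': array([[431.16069608,   0.        , 321.30970889],
       [  0.        , 431.16069608, 204.56542931],
       [  0.        ,   0.        ,   1.        ]]), 'dist_coeffs': array([0.00710776, 0.        , 0.        , 0.        , 0.        ]), 'position': array([0.35779497, 0.05408248, 1.01907683]), 'rotation': array([ 0.14940594, -0.00969579, -1.5856645 ])}
{'mtx': array([[400.79355351,   0.        , 317.6876341 ],
       [  0.        , 400.79355351, 199.05847472],
       [  0.        ,   0.        ,   1.        ]]), 'dist_coeffs': array([-0.0812257,  0.       ,  0.       ,  0.       ,  0.       ]), 'position': array([ 0.90277666, -0.51215032,  0.79294412]), 'rotation': array([0.75887413, 0.00484288, 0.63124592])}
```

View pics/top0.png

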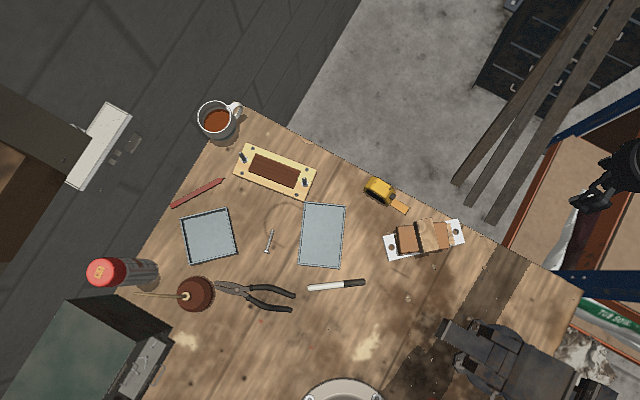

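View pics/scene0.png

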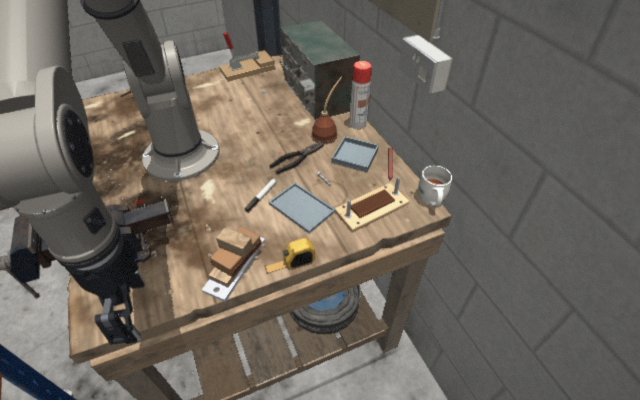

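The top view shows the stack at about (425,240), the square tray at (209,236), the oblong tray at (322,236) and the fixture at (274,172). I'll enlarge and measure from the depth.

```bash
python3 - <<'E'
from h import *
im=cv2.imread("pics/top0.png"); d=np.load("top0.npy"); W=cloud("top",d); np.save("W0.npy",W)
A=cv2.resize(im[130:280,165:355],None,fx=4,fy=4,interpolation=cv2.INTER_CUBIC); cv2.imwrite("pics/cA.png",A)
B=cv2.resize(im[205:275,375:475],None,fx=8,fy=8,interpolation=cv2.INTER_CUBIC); cv2.imwrite("pics/cB.png",B)
print(W[236,209],W[236,322],W[172,274],W[300,330],W[290,420])
w=W[205:275,375:475].reshape(-1,3); 
for lo,hi in((.004,.022),(.022,.045),(.047,.075),(.085,.12)):
    p=w[(w[:,2]>lo)&(w[:,2]<hi)].astype(np.float32); r=cv2.minAreaRect(p[:,:2]); print(lo,len(p),np.median(p[:,2]),r)
E
```

```text
[0.43945079 0.30710088 0.00264883] [0.43536964 0.0414877  0.00647552] [0.58683628 0.15271936 0.02284089] [ 0.2874259   0.02507957 -0.00218338] [ 0.30709399 -0.18471503 -0.00089614]Traceback (most recent call last):
  File "<stdin>", line 8, in <module>
cv2.error: OpenCV(4.12.0) /io/opencv/modules/imgproc/src/convhull.cpp:143: error: (-215:Assertion failed) total >= 0 && (depth == CV_32F || depth == CV_32S) in function 'convexHull'
```

View pics/cA.png

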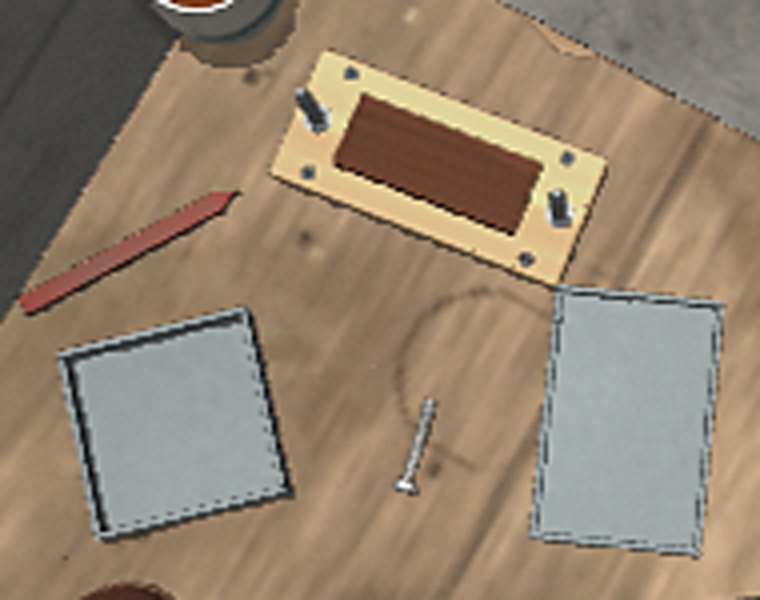

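View pics/cB.png

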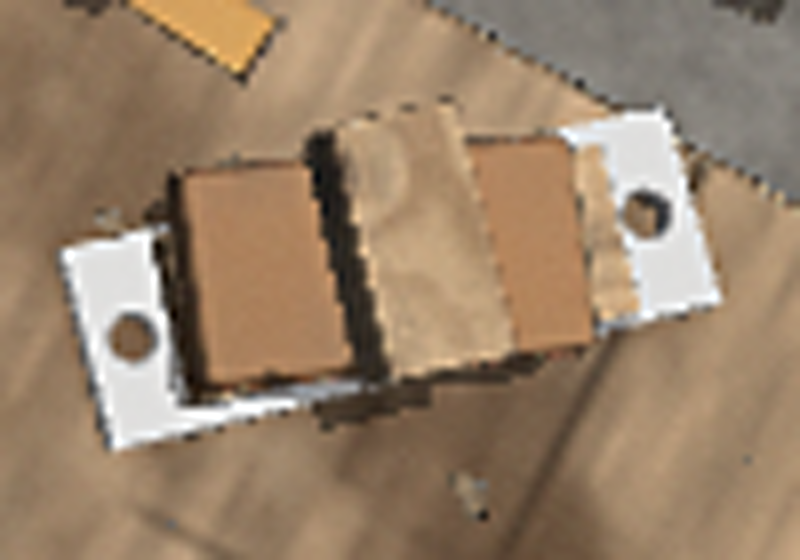

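The crops give clear corners for the fixture, trays, block, sander, and plate (holes at about (391.5,247) and (456,232) in full-image pixels). I'll intersect those pixel rays with the known heights.

```bash
cat >> h.py <<'E'
def onplane(name,uv,z,st=None):
    a=world(name,uv,np.ones(len(uv)),st=st); b=world(name,uv,2*np.ones(len(uv)),st=st)
    t=(z-a[:,2])/(b[:,2]-a[:,2]); return a+(b-a)*t[:,None]
def rect(P):
    P=P[:,:2]; e=[P[(i+1)%4]-P[i] for i in range(4)]
    a=e[0]-e[2]; b=e[1]-e[3]
    return P.mean(0).round(4),[round(float(np.linalg.norm(x)),4) for x in e],np.degrees(np.arctan2([a[1],b[1]],[a[0],b[0]])).round(2)
E
python3 - <<'E'
from h import *
def A(p): return (np.array(p)+.5)/4-.5+[165,130]
def B(p): return (np.array(p)+.5)/8-.5+[375,205]
for n,p,z in(("fix",A([(328,50),(607,160),(560,285),(272,175)]),.015),("bed",A([(362,94),(543,164),(515,236),(334,165)]),.023),
 ("sq",A([(60,353),(247,310),(292,492),(102,541)]),.022),("ob",A([(556,287),(723,303),(698,554),(531,536)]),.013),
 ("block",B([(335,125),(455,98),(515,355),(388,378)]),.099),("sander",B([(185,172),(570,138),(592,345),(208,388)]),.064),
 ("plate",B([(62,245),(662,108),(720,300),(112,448)]),.012)): print(n,*rect(onplane("top",p,z)))
h=onplane("top",B([(132,338),(646,213)]),.012);print("holes",h,h.mean(0))
h=onplane("top",A([(300,92),(556,192)]),.075);print("dowtops",h,h.mean(0))
print(onplane("top",B([(600,145),(638,305)]),.032))
W=np.load("W0.npy"); w=W[205:275,375:475].reshape(-1,3)
print(np.histogram(w[:,2],bins=np.arange(-.01,.12,.005)))
s=W[255:275,380:420].reshape(-1,3); print(np.nanmean(s,0))
E
```

```text
fix [0.5902 0.1512] [0.1807, 0.0804, 0.1836, 0.0829] [-112.29  158.04]
bed [0.5898 0.1522] [0.1157, 0.0462, 0.1152, 0.0459] [-112.36  159.05]
sq [0.4392 0.3035] [0.1102, 0.1094, 0.1109, 0.1118] [ -76.95 -165.55]
ob [0.4389 0.0429] [0.099, 0.1473, 0.097, 0.1463] [-96.62 173.44]
block [ 0.4287 -0.1831] [0.0334, 0.0702, 0.0346, 0.0687] [ -79.43 -170.38]
sander [ 0.4254 -0.1823] [0.1082, 0.0576, 0.1073, 0.06] [ -85.11 -176.78]
plate [ 0.4249 -0.1952] [0.1823, 0.0582, 0.1839, 0.0604] [ -77.67 -167.41]
holes [[ 0.40748151 -0.11903348  0.012     ]
 [ 0.44187046 -0.27133119  0.012     ]] [ 0.42467599 -0.19518233  0.012     ]
dowtops [[0.62040457 0.22485931 0.075     ]
 [0.56115696 0.08142502 0.075     ]] [0.59078077 0.15314217 0.075     ]
[[ 0.46000612 -0.25279482  0.032     ]
 [ 0.41386734 -0.2609505   0.032     ]]
(array([  19, 2247, 1788,  162,  451,   27,   10,   23,  102,   14,   10,
         21,   27,   36,  600,  176,   16,   15,   21,   18,   26,  439,
         98,    0,    0]), array([-0.01 , -0.005,  0.   ,  0.005,  0.01 ,  0.015,  0.02 ,  0.025,
        0.03 ,  0.035,  0.04 ,  0.045,  0.05 ,  0.055,  0.06 ,  0.065,
        0.07 ,  0.075,  0.08 ,  0.085,  0.09 ,  0.095,  0.1  ,  0.105,
        0.11 ,  0.115]))
[ 0.36646403 -0.13912332  0.00107993]
```

```bash
cat >> h.py <<'E'
def go(x,y,z,yawdeg):
    s=sensors.get_state(); y0=s["ee_rot"][2]; p=s["position"]
    dy=(np.radians(yawdeg)-y0+np.pi)%(2*np.pi)-np.pi
    Rf=R.from_euler('xyz',[np.pi,0,np.radians(yawdeg)]).as_matrix()
    d=Rf.T@(np.array([x,y,z])-p)/.05
    print("now",p.round(4),np.degrees(s["ee_rot"]).round(2),"t",s["time_s"],"| turn first z:",round(-np.degrees(dy)/8,3),"then shift",d.round(3))
E
python3 -c "
from h import *
go(.4287,-.1831,.2,10.6)"
```

```text
now [ 0.5062 -0.4458  0.2495] [-1.7991e+02  1.0000e-02  4.8630e+01] t 0.1 | turn first z: 4.754 then shift [-0.557 -5.449  0.989]
```

```bash
python3 -m handwheel '{"steps":[[[0,0,0,0,0,0.792,1],[0,0,0,0,0,0.792,1],[0,0,0,0,0,0.792,1],[0,0,0,0,0,0.792,1],[0,0,0,0,0,0.792,1],[0,0,0,0,0,0.792,1],[-0.07,-0.681,0.12,0,0,0,1],[-0.07,-0.681,0.12,0,0,0,1],[-0.07,-0.681,0.12,0,0,0,1],[-0.07,-0.681,0.12,0,0,0,1],[-0.07,-0.681,0.12,0,0,0,1],[-0.07,-0.681,0.12,0,0,0,1],[-0.07,-0.681,0.12,0,0,0,1],[-0.07,-0.681,0.12,0,0,0,1],[0,0,0,0,0,0,1],[0,0,0,0,0,0,1]]]}'
python3 - <<'E'
from h import *
s=sensors.get_state(); im,d=cams.camera("wrist"); cv2.imwrite("pics/w1.png",im); np.save("w1.npy",d)
go(.4287,-.1831,.088,10.6); print(cams.calibration("wrist"))
E
```

```text
time_s: 2.1
position: [0.4291, -0.1841, 0.2024]
ee_rot: [3.141, -0.0, 0.185]
contact_force: [1.0, 0.3, 0.2]
opening: 0.0853
finger_force: 0.0
now [ 0.4292 -0.1844  0.2025] [ 1.7997e+02 -2.0000e-02  1.0560e+01] t 2.15 | turn first z: -0.005 then shift [-0.005 -0.027  2.29 ]
{'mtx': array([[328.53530558,   0.        , 319.73223655],
       [  0.        , 328.53530558, 201.21343575],
       [  0.        ,   0.        ,   1.        ]]), 'dist_coeffs': array([-0.07038128,  0.        ,  0.        ,  0.        ,  0.        ]), 'tool_from_camera': array([[-4.66803870e-05,  9.65620062e-01,  2.59957485e-01,
         6.53936229e-02],
       [ 9.99999831e-01,  1.95680058e-04, -5.47290301e-04,
         2.07135593e-04],
       [-5.79342990e-04,  2.59957416e-01, -9.65619908e-01,
        -1.24212331e-01],
       [ 0.00000000e+00,  0.00000000e+00,  0.00000000e+00,
         1.00000000e+00]])}
```

View pics/w1.png

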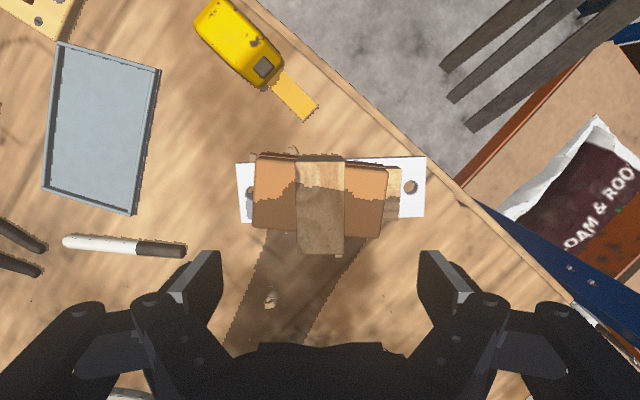

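Wrist view: block top face spans about u 297–344, v 157–254, between the fingers. Checking its position from here.

```bash
python3 - <<'E'
from h import *
s=sensors.get_state(); d=np.load("w1.npy"); W=cloud("wrist",d,s)
for n,p,z in (("block",[(297,157),(344,158),(344,255),(298,253)],.099),("ob",[(60,42),(160,70),(133,214),(42,188)],.013)):print(n,*rect(onplane("wrist",p,z,s)))
w=W[130:280,225:440].reshape(-1,3)
for lo,hi in((.004,.02),(.026,.04),(.056,.072),(.088,.11)):
    p=w[(w[:,2]>lo)&(w[:,2]<hi)].astype(np.float32); print(len(p),np.median(p[:,2]),cv2.minAreaRect(np.ascontiguousarray(p[:,:2])))
E
```

```text
block [ 0.4287 -0.1857] [0.0326, 0.073, 0.0346, 0.072] [ -81.45 -169.1 ]
ob [0.4395 0.0375] [0.0999, 0.1452, 0.1003, 0.1467] [-95.93 172.57]
2628 0.012653399 ((0.4079820215702057, -0.19873131811618805), (0.113789401948452, 0.18813082575798035), 5.446105480194092)
856 0.03287155 ((0.43089577555656433, -0.19610951840877533), (0.0531182587146759, 0.1312490850687027), 4.645184516906738)
5848 0.06464034 ((0.42926955223083496, -0.1840744912624359), (0.06891101598739624, 0.11065980046987534), 4.818621635437012)
4599 0.099677764 ((0.4272737503051758, -0.18512268364429474), (0.07038477808237076, 0.03517787158489227), 10.864304542541504)
```

```bash
python3 -m handwheel '{"steps":[[[0,0,0.57,0,0,0,1],[0,0,0.57,0,0,0,1],[0,0,0.57,0,0,0,1],[0,0.02,0.4,0,0,0,1],[0,0,0.17,0,0,0,1],[0,0,0,0,0,0,0],[0,0,0,0,0,0,0],[0,0,0,0,0,0,0],[0,0,0,0,0,0,0],[0,0,0,0,0,0,0],[0,0,0,0,0,0,0],[0,0,0,0,0,0,0],[0,0,-0.1,0,0,0,0],[0,0,-0.5,0,0,0,0],[0,0,-0.6,0,0,0,0],[0,0,-0.6,0,0,0,0]]]}'
python3 -c "
from h import *
go(.439,.303,.15,14);go(.439,.303,.052,-76)
print(sensors.get_state()['opening'])"
```

```text
time_s: 4.15
position: [0.4287, -0.1844, 0.1793]
ee_rot: [-3.141, 0.0, 0.185]
contact_force: [-0.0, 0.1, -0.6]
opening: 0.0342
finger_force: 59.7
now [ 0.4287 -0.1844  0.1793] [-1.7999e+02  2.0000e-02  1.0620e+01] t 4.15 | turn first z: -0.422 then shift [ 2.558 -9.408  0.586]
now [ 0.4287 -0.1844  0.1793] [-1.7999e+02  2.0000e-02  1.0620e+01] t 4.15 | turn first z: 10.828 then shift [-9.408 -2.558  2.546]
0.03419877755984114
```

```bash
python3 -m handwheel '{"steps":[[[0.32,-0.588,0,0,0,-0.4,0],[0.32,-0.588,0,0,0,0,0],[0.32,-0.588,0,0,0,0,0],[0.32,-0.588,0,0,0,0,0],[0.32,-0.588,0,0,0,0,0],[0.32,-0.588,0,0,0,0,0],[0.32,-0.588,0,0,0,0,0],[0.32,-0.588,0,0,0,0,0],[0,-0.588,0,0,0,0,0],[0,-0.588,0,0,0,0,0],[0,-0.588,0,0,0,0,0],[0,-0.588,0,0,0,0,0],[0,-0.588,0,0,0,0,0],[0,-0.588,0,0,0,0,0],[0,-0.588,0,0,0,0,0],[0,-0.588,0,0,0,0,0],[0,0,0,0,0,0,0],[0,0,0,0,0,0,0]]]}'
python3 - <<'E'
from h import *
s=sensors.get_state(); im,d=cams.camera("wrist"); cv2.imwrite("pics/w2.png",im)
go(.439,.3035,.03,14)
E
```

```text
time_s: 6.4
position: [0.4428, 0.3015, 0.1782]
ee_rot: [3.141, 0.0, 0.241]
contact_force: [0.6, -1.1, -1.0]
opening: 0.0342
finger_force: 59.8
now [0.4431 0.3011 0.1782] [1.7995e+02 2.0000e-02 1.3750e+01] t 6.45 | turn first z: -0.031 then shift [-0.067 -0.066  2.965]
```

View pics/w2.png

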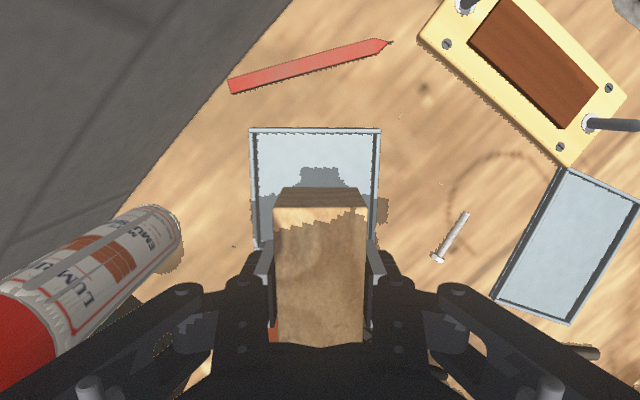

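```bash
python3 - <<'E'
from h import *
s=sensors.get_state()
P=onplane("wrist",[(249,129),(380,129)],.022,s);m=P.mean(0);print(P, m[:2]-.056*np.array([np.cos(np.radians(13.75)),np.sin(np.radians(13.75))]))
o=onplane("wrist",[(565,167),(640,197),(569,325),(493,297)],.013,s); print(*rect(o))
E
```

```text
[[0.48019981 0.37084668 0.022     ]
 [0.50627594 0.26399925 0.022     ]] [0.43884272 0.30411256]
[0.4404 0.0447] [0.0934, 0.1507, 0.1011, 0.1434] [-96.27 174.55]
```

```bash
python3 -m handwheel '{"steps":[[[-0.067,-0.066,0.5,0,0,0,0],[0,0,0.5,0,0,0,0],[0,0,0.5,0,0,0,0],[0,0,0.5,0,0,0,0],[0,0,0.5,0,0,0,0],[0,0,0.3,0,0,0,0],[0,0,0.18,0,0,0,0],[0,0,0,0,0,0,0],[0,0,0,0,0,0,0.6],[0,0,0,0,0,0,0.6],[0,0,0,0,0,0,0.6],[0,0,0,0,0,0,0.6],[0,0,0,0,0,0,0.6],[0,0,-0.2,0,0,0,0.6],[0,0,-0.7,0,0,0,0.6],[0,0,-0.7,0,0,0,0.6],[0,0,-0.7,0,0,0,0.6],[0,0,-0.7,0,0,0,0.6],[0,0,0,0,0,0,1]]]}'
python3 - <<'E'
from h import *
im,d=cams.camera("wrist"); cv2.imwrite("pics/w3.png",im)
go(.427,-.1835,.18,4.8)
E
```

```text
time_s: 8.82
position: [0.4403, 0.306, 0.1828]
ee_rot: [-3.139, -0.006, 0.241]
contact_force: [0.3, 1.3, -0.4]
opening: 0.0678
finger_force: 0.0
now [0.4394 0.3052 0.181 ] [-1.7993e+02 -1.7000e-01  1.3810e+01] t 8.875 | turn first z: 1.126 then shift [-1.065  9.719  0.019]
```

View pics/w3.png

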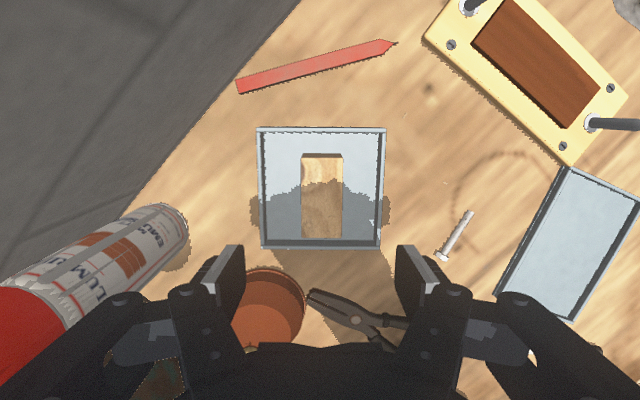

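The block sits flat in mid-tray (pixels about u 302–342, v 153–238 within tray u 257–385). Now the sander.

```bash
python3 -m handwheel '{"steps":[[[0.15,0.607,0,0,0,0.563,1],[0.15,0.607,0,0,0,0.563,1],[0.15,0.607,0,0,0,0,1],[0.15,0.607,0,0,0,0,1],[0.15,0.607,0,0,0,0,1],[0.15,0.607,0,0,0,0,1],[0.15,0.607,0,0,0,0,1],[0.15,0.607,0,0,0,0,1],[-0.283,0.607,0,0,0,0,1],[-0.283,0.607,0,0,0,0,1],[-0.283,0.607,0,0,0,0,1],[-0.283,0.607,0,0,0,0,1],[-0.283,0.607,0,0,0,0,1],[-0.283,0.607,0,0,0,0,1],[-0.283,0.607,0,0,0,0,1],[-0.283,0.607,0,0,0,0,1],[0,0,0,0,0,0,1],[0,0,0,0,0,0,1]]]}'
python3 - <<'E'
from h import *
sensors.get_state();s=sensors.get_state(); im,d=cams.camera("wrist"); cv2.imwrite("pics/w4.png",im)
W=cloud("wrist",d,s)
w=W[100:330,200:440].reshape(-1,3); w=w[(abs(w[:,0]-.43)<.12)&(abs(w[:,1]+.19)<.12)]
for lo,hi in((.008,.018),(.026,.04),(.058,.072)):
    p=w[(w[:,2]>lo)&(w[:,2]<hi)].astype(np.float32); print(len(p),np.median(p[:,2]),cv2.minAreaRect(np.ascontiguousarray(p[:,:2])))
go(.427,-.1835,.052,4.8)
E
```

```text
time_s: 11.12
position: [0.4326, -0.1813, 0.1789]
ee_rot: [-3.141, 0.001, 0.081]
contact_force: [0.1, -0.0, -0.3]
opening: 0.0857
finger_force: 0.0
2995 0.012675532 ((0.4267275333404541, -0.19780588150024414), (0.1918967217206955, 0.135268896818161), 79.59014129638672)
1104 0.032946628 ((0.43043428659439087, -0.19586649537086487), (0.05373266711831093, 0.13170099258422852), 4.8513288497924805)
10829 0.06460112 ((0.4249211549758911, -0.18404510617256165), (0.05998639762401581, 0.11082083731889725), 4.875917434692383)
now [ 0.433  -0.1807  0.179 ] [-1.7998e+02  3.0000e-02  4.7600e+00] t 11.175 | turn first z: -0.005 then shift [-0.125  0.046  2.54 ]
```

View pics/w4.png

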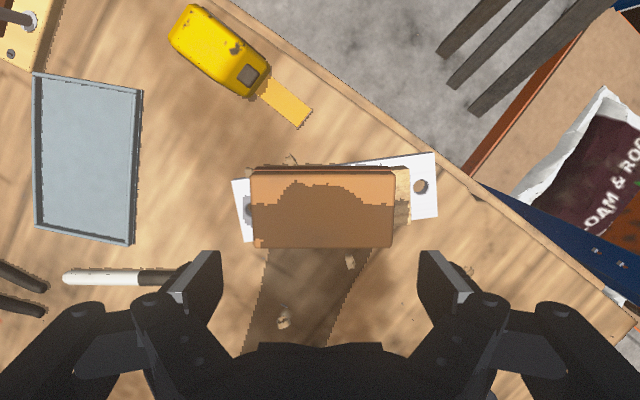

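Sander top spans about (250–393, 170–248); it must be gripped across its 63 mm, so the tool needs a quarter turn.

```bash
python3 -m handwheel '{"steps":[[[0,0,0,0,0,-0.804,1],[0,0,0,0,0,-0.804,1],[0,0,0,0,0,-0.804,1],[0,0,0,0,0,-0.804,1],[0,0,0,0,0,-0.804,1],[0,0,0,0,0,-0.804,1],[0,0,0,0,0,-0.804,1],[0,0,0,0,0,-0.804,1],[0,0,0,0,0,-0.804,1],[0,0,0,0,0,-0.804,1],[0,0,0,0,0,-0.804,1],[0,0,0,0,0,-0.804,1],[0,0,0,0,0,-0.804,1],[0,0,0,0,0,-0.804,1],[0,0,0,0,0,0,1],[0,0,0,0,0,0,1]]]}'
python3 -c "
from h import *
go(.4249,-.184,.0625,94.9)"
```

```text
time_s: 13.18
position: [0.4334, -0.1804, 0.1792]
ee_rot: [-3.142, -0.0, 1.654]
contact_force: [-0.2, 0.4, 0.2]
opening: 0.0852
finger_force: 0.0
now [ 0.4334 -0.1804  0.1792] [-1.800e+02 -1.000e-02  9.477e+01] t 13.175 | turn first z: -0.016 then shift [-0.057 -0.175  2.334]
```

```bash
python3 -m handwheel '{"steps":[[[-0.057,-0.175,0.3,0,0,0,1],[0,0,0.5,0,0,0,1],[0,0,0.5,0,0,0,1],[0,0,0.5,0,0,0,1],[0,0,0.35,0,0,0,1],[0,0,0.18,0,0,0,1],[0,0,0,0,0,0,1],[0,0,0,0,0,0,0],[0,0,0,0,0,0,0],[0,0,0,0,0,0,0],[0,0,0,0,0,0,0],[0,0,0,0,0,0,0],[0,0,0,0,0,0,0]]]}'
python3 -m handwheel '{"steps":[[[0,0,-0.1,0,0,0,0],[0,0,-0.4,0,0,0,0],[0,0,-0.6,0,0,0,0],[0,0,-0.6,0,0,0,0],[0,0,-0.6,0,0,0,0],[0,0,0,0,0,0,0]]]}'
python3 -c "
from h import *
go(.4395,.0425,.18,173.5);go(.4395,.0425,.18,-6.5)
print(sensors.get_state()['qpos'])"
```

```text
time_s: 14.8
position: [0.4254, -0.1846, 0.0639]
ee_rot: [3.14, 0.001, 1.655]
contact_force: [-0.9, 0.9, 6.8]
opening: 0.0601
finger_force: 65.1
time_s: 15.55
position: [0.4263, -0.185, 0.1803]
ee_rot: [3.137, 0.002, 1.655]
contact_force: [-0.0, -0.0, -1.4]
opening: 0.0601
finger_force: 65.0
now [ 0.4263 -0.185   0.1803] [1.7972e+02 1.3000e-01 9.4830e+01] t 15.55 | turn first z: -9.834 then shift [0.252 4.55  0.005]
now [ 0.4263 -0.185   0.1803] [1.7972e+02 1.3000e-01 9.4830e+01] t 15.55 | turn first z: 12.666 then shift [-0.252 -4.55   0.005]
[ 0.44025394  0.22846123 -0.18780867  2.10611031  0.05933349  0.80646352
  0.3006605 ]
```

```bash
python3 -m handwheel '{"steps":[[[0,0,0,0,0,-0.757,0],[0,0,0,0,0,-0.757,0],[0,0,0,0,0,-0.757,0],[0,0,0,0,0,-0.757,0],[0,0,0,0,0,-0.757,0],[0,0,0,0,0,-0.757,0],[0,0,0,0,0,-0.757,0],[0,0,0,0,0,-0.757,0],[0,0,0,0,0,-0.757,0],[0,0,0,0,0,-0.757,0],[0,0,0,0,0,-0.757,0],[0,0,0,0,0,-0.757,0],[0,0,0,0,0,-0.757,0],[0,0,0,0,0,0,0]]]}'
python3 -m handwheel '{"steps":[[[0.03,0.57,0,0,0,0,0],[0.03,0.57,0,0,0,0,0],[0.03,0.57,0,0,0,0,0],[0.03,0.57,0,0,0,0,0],[0.03,0.57,0,0,0,0,0],[0.03,0.57,0,0,0,0,0],[0.03,0.57,0,0,0,0,0],[0.03,0.57,0,0,0,0,0],[0,0,0,0,0,0,0],[0,0,0,0,0,0,0]]]}'
python3 - <<'E'
from h import *
s=sensors.get_state(); im,d=cams.camera("wrist"); cv2.imwrite("pics/w5.png",im)
go(.4395,.0425,.0355,173.5)
E
```

```text
time_s: 17.3
position: [0.4242, -0.1842, 0.1771]
ee_rot: [3.141, -0.001, 3.029]
contact_force: [1.0, -0.8, -0.6]
opening: 0.06
finger_force: 64.9
time_s: 18.55
position: [0.438, 0.0429, 0.1774]
ee_rot: [-3.141, -0.001, 3.028]
contact_force: [-0.3, -0.1, -1.0]
opening: 0.0601
finger_force: 64.9
now [0.4381 0.0425 0.1775] [-1.7996e+02 -4.0000e-02  1.7346e+02] t 18.6 | turn first z: -0.005 then shift [-0.029  0.003  2.84 ]
```

View pics/w5.png

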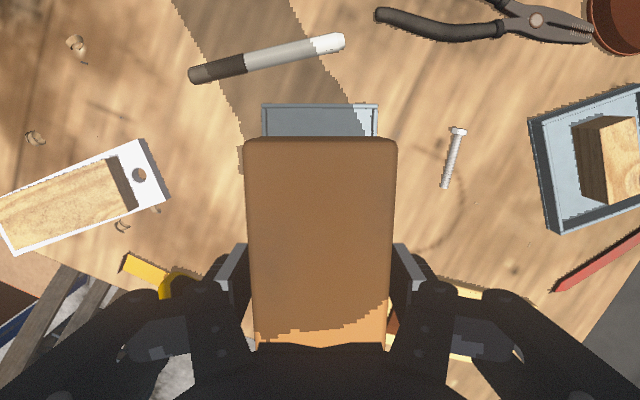

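```bash
python3 - <<'E'
from h import *
s=sensors.get_state()
P=onplane("wrist",[(262,104),(379,104)],.013,s);m=P.mean(0);a=np.radians(173.5);print(P, m[:2]-.075*np.array([np.cos(a),np.sin(a)]))
E
python3 -m handwheel '{"steps":[[[-0.02,0,0.5,0,0,0,0],[0,0,0.5,0,0,0,0],[0,0,0.5,0,0,0,0],[0,0,0.5,0,0,0,0],[0,0,0.4,0,0,0,0],[0,0,0.25,0,0,0,0],[0,0,0.12,0,0,0,0],[0,0,0,0,0,0,0]]]}'
```

```text
[[0.3591693  0.00163972 0.013     ]
 [0.3704839  0.10041134 0.013     ]] [0.43934449 0.04253529]
time_s: 19.6
position: [0.4395, 0.0432, 0.0393]
ee_rot: [-3.141, 0.0, 3.029]
contact_force: [-0.0, -0.3, -1.0]
opening: 0.0599
finger_force: 65.0
```

```bash
python3 -m handwheel '{"steps":[[[0,0,0.04,0,0,0,0],[0,0,0.02,0,0,0,0],[0,0,0,0,0,0,0]]]}'
python3 -m handwheel '{"steps":[[[0,0,0,0,0,0,0.85],[0,0,0,0,0,0,0.85],[0,0,0,0,0,0,0.85],[0,0,0,0,0,0,1],[0,0,0,0,0,0,1],[0,0,-0.2,0,0,0,1],[0,0,-0.7,0,0,0,1],[0,0,-0.7,0,0,0,1],[0,0,-0.7,0,0,0,1],[0,0,-0.5,0,0,0,1],[0,0,0,0,0,0,1]]]}'
python3 -c "
from h import *
go(.4265,-.194,.18,95)"
```

```text
time_s: 19.98
position: [0.4395, 0.0434, 0.0365]
ee_rot: [3.142, 0.0, 3.03]
contact_force: [0.6, 0.4, 1.0]
opening: 0.0601
finger_force: 65.0
time_s: 21.35
position: [0.4406, 0.0436, 0.1785]
ee_rot: [3.141, 0.005, 3.029]
contact_force: [0.6, -0.9, -0.8]
opening: 0.0852
finger_force: 0.0
now [0.4406 0.0436 0.1785] [179.97   0.26 173.57] t 21.35 | turn first z: 9.821 then shift [-4.709 -0.695 -0.03 ]
```

```bash
python3 -m handwheel '{"steps":[[[0,0,0,0,0,0.755,1],[0,0,0,0,0,0.755,1],[0,0,0,0,0,0.755,1],[0,0,0,0,0,0.755,1],[0,0,0,0,0,0.755,1],[0,0,0,0,0,0.755,1],[0,0,0,0,0,0.755,1],[0,0,0,0,0,0.755,1],[0,0,0,0,0,0.755,1],[0,0,0,0,0,0.755,1],[0,0,0,0,0,0.755,1],[0,0,0,0,0,0.755,1],[0,0,0,0,0,0.755,1]]]}'
python3 -m handwheel '{"steps":[[[-0.59,-0.03,0,0,0,0,1],[-0.59,-0.05,0,0,0,0,1],[-0.59,-0.09,0,0,0,0,1],[-0.59,-0.09,0,0,0,0,1],[-0.59,-0.11,0,0,0,0,1],[-0.59,-0.11,0,0,0,0,1],[-0.59,-0.11,0,0,0,0,1],[-0.59,-0.11,0,0,0,0,1],[0,0,0,0,0,0,1],[0,0,0,0,0,0,1]]]}'
python3 - <<'E'
from h import *
s=sensors.get_state(); im,d=cams.camera("wrist"); cv2.imwrite("pics/w6.png",im)
im,d0=cams.camera("top"); cv2.imwrite("pics/top6.png",im)
W=cloud("wrist",d,s)
w=W.reshape(-1,3); w=w[(abs(w[:,0]-.43)<.07)&(abs(w[:,1]+.19)<.12)]
for lo,hi in((.008,.018),(.026,.04)):
    p=w[(w[:,2]>lo)&(w[:,2]<hi)].astype(np.float32); print(len(p),np.median(p[:,2]),cv2.minAreaRect(np.ascontiguousarray(p[:,:2])))
W=cloud("top",d0); w=W[205:265,280:360].reshape(-1,3); p=w[(w[:,2]>.03)&(w[:,2]<.045)].astype(np.float32); print("sander",np.median(p[:,2]),cv2.minAreaRect(np.ascontiguousarray(p[:,:2])))
go(.4265,-.194,.034,95)
E
```

```text
time_s: 22.98
position: [0.4386, 0.0433, 0.1755]
ee_rot: [-3.14, 0.0, 1.656]
contact_force: [-0.1, 0.4, 0.0]
opening: 0.0855
finger_force: 0.0
time_s: 24.22
position: [0.425, -0.1939, 0.1757]
ee_rot: [-3.141, -0.001, 1.66]
contact_force: [-0.1, 1.2, -0.2]
opening: 0.0852
finger_force: 0.0
4269 0.012659648 ((0.42919421195983887, -0.19777852296829224), (0.19170787930488586, 0.1317037045955658), 81.73433685302734)
8960 0.032782037 ((0.42282742261886597, -0.19543848931789398), (0.05024878308176994, 0.13080069422721863), 10.756695747375488)
sander 0.03531105 ((0.43972301483154297, 0.04422447085380554), (0.059886384755373, 0.1097535789012909), 83.41651153564453)
now [ 0.4253 -0.1936  0.176 ] [-1.7997e+02 -4.0000e-02  9.5160e+01] t 24.325 | turn first z: 0.021 then shift [-0.011  0.023  2.84 ]
```

View pics/w6.png

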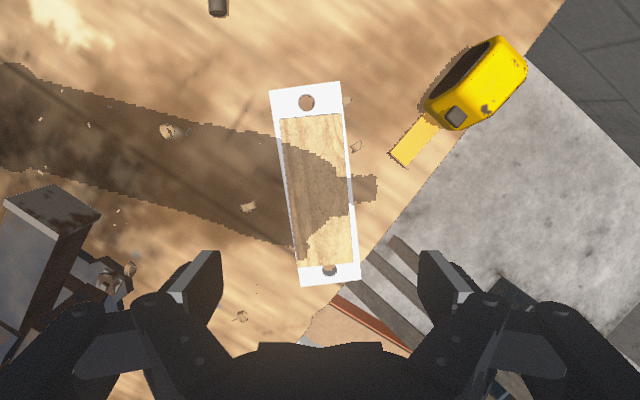

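The board is clear on the plate (holes at about (306,102) and (329,270)); depth gives board centre (0.4228, -0.1954), long axis 100.8°.

```bash
python3 -c "
from h import *
go(.4228,-.1954,.034,100.76)"
```

```text
now [ 0.4253 -0.1936  0.176 ] [-1.7997e+02 -4.0000e-02  9.5160e+01] t 24.325 | turn first z: -0.699 then shift [-0.027 -0.056  2.84 ]
```

```bash
python3 -m handwheel '{"steps":[[[0,0,0,0,0,-0.7,1],[-0.027,-0.056,0.5,0,0,0,1],[0,0,0.5,0,0,0,1],[0,0,0.5,0,0,0,1],[0,0,0.5,0,0,0,1],[0,0,0.4,0,0,0,1],[0,0,0.3,0,0,0,1],[0,0,0.14,0,0,0,1],[0,0,0,0,0,0,1],[0,0,0,0,0,0,0],[0,0,0,0,0,0,0],[0,0,0,0,0,0,0],[0,0,0,0,0,0,0],[0,0,0,0,0,0,0],[0,0,0,0,0,0,0]]]}'
python3 -c "
from h import *
go(.4228,-.1954,.034,100.76)"
python3 -m handwheel '{"steps":[[[0,0,-0.1,0,0,0,0],[0,0,-0.4,0,0,0,0],[0,0,-0.6,0,0,0,0],[0,0,-0.6,0,0,0,0],[0,0,-0.6,0,0,0,0],[0,0,-0.6,0,0,0,0],[0,0,0,0,0,0,0]]]}'
python3 -c "
from h import *
go(.590,.152,.18,67.5);go(.59,.152,.18,-112.5)
print(sensors.get_state()['qpos'])"
```

```text
time_s: 26.2
position: [0.4233, -0.1968, 0.0352]
ee_rot: [3.141, 0.001, 1.757]
contact_force: [-0.9, 0.4, 8.1]
opening: 0.049
finger_force: 62.2
now [ 0.4233 -0.1968  0.0352] [1.7994e+02 4.0000e-02 1.0065e+02] t 26.2 | turn first z: -0.014 then shift [ 0.029 -0.004  0.025]
time_s: 27.08
position: [0.4241, -0.1972, 0.1816]
ee_rot: [3.137, 0.003, 1.757]
contact_force: [0.0, 0.3, -0.8]
opening: 0.0487
finger_force: 62.3
now [ 0.4241 -0.1972  0.1816] [1.7976e+02 1.6000e-01 1.0064e+02] t 27.075 | turn first z: 4.143 then shift [7.721 0.392 0.032]
now [ 0.4241 -0.1972  0.1816] [1.7976e+02 1.6000e-01 1.0064e+02] t 27.075 | turn first z: -18.357 then shift [-7.721 -0.392  0.032]
[ 0.4897072   0.23321485 -0.21424588  2.09666491  0.06844457  0.81307688
  0.42005374]
```

```bash
python3 -m handwheel '{"steps":[[[0,0,0,0,0,0.69,0],[0,0,0,0,0,0.69,0],[0,0,0,0,0,0.69,0],[0,0,0,0,0,0.69,0],[0,0,0,0,0,0.69,0],[0,0,0,0,0,0.69,0],[0.58,0.03,0,0,0,0,0],[0.58,0.03,0,0,0,0,0],[0.58,0.03,0,0,0,0,0],[0.58,0.03,0,0,0,0,0],[0.58,0.03,0,0,0,0,0],[0.58,0.03,0,0,0,0,0],[0.58,0.03,0,0,0,0,0],[0.58,0.03,0,0,0,0,0],[0,0,0,0,0,0,0],[0,0,0,0,0,0,0]]]}'
python3 - <<'E'
from h import *
s=sensors.get_state(); im,d=cams.camera("wrist"); cv2.imwrite("pics/w7.png",im); np.save("w7.npy",d)
go(.590,.152,.18,67.5)
E
```

```text
time_s: 29.08
position: [0.5216, 0.0124, 0.1784]
ee_rot: [-3.14, 0.001, 1.179]
contact_force: [0.5, -0.5, -1.2]
opening: 0.0489
finger_force: 62.3
now [0.5217 0.0121 0.1786] [-1.7993e+02  7.0000e-02  6.7480e+01] t 29.125 | turn first z: -0.003 then shift [ 3.108  0.191 -0.028]
```

View pics/w7.png

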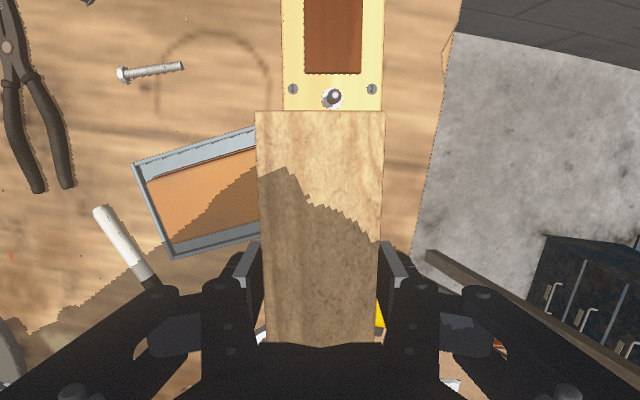

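Board aligned in the jaws; fixture bed near end corners at about (304,73),(361,73), near dowel tip at about (335,97).

```bash
python3 - <<'E'
from h import *
s=sensors.get_state()
a=np.radians(67.5);u=np.array([np.cos(a),np.sin(a)])
P=onplane("wrist",[(304.5,74),(361.5,73.5)],.023,s);print(P,"centre",P.mean(0)[:2]+.058*u)
T=onplane("wrist",[(335,96.5)],.075,s);print("dowel tip -> centre",T[0],T[0,:2]+.078*u)
Q=onplane("wrist",[(304.5,74),(304,2),(283,60),(282.5,5),(382,60),(384,5)],[.023]*2+[.015]*4,s)
for i in (0,2,4):print(np.degrees(np.arctan2(*(Q[i+1]-Q[i])[[1,0]])))
E
```

```text
[[0.54691096 0.10548803 0.023     ]
 [0.58956804 0.0883185  0.023     ]] centre [0.59043514 0.15048828]
dowel tip -> centre [0.56003011 0.07842819 0.075     ] [0.58987942 0.1504908 ]
67.39399700965438
66.85125089127432
67.26297229173366
```

```bash
python3 -m handwheel '{"steps":[[[0.5,0.03,0,0,0,0,0],[0.5,0.03,0,0,0,0,0],[0.5,0.03,0,0,0,0,0],[0.5,0.03,0,0,0,0,0],[0.5,0.04,0,0,0,0,0],[0.54,0.03,0,0,0,0.02,0],[0,0,0.4,0,0,0,0],[0,0,0.4,0,0,0,0],[0,0,0,0,0,0,0],[0,0,0,0,0,0,0]]]}'
python3 -c "
from h import *
go(.5895,.1493,.047,67.3)"
```

```text
time_s: 30.38
position: [0.5899, 0.1503, 0.1399]
ee_rot: [3.141, -0.0, 1.176]
contact_force: [-0.6, 0.9, -0.7]
opening: 0.0486
finger_force: 62.3
now [0.5899 0.1503 0.1399] [ 1.7997e+02 -3.0000e-02  6.7370e+01] t 30.375 | turn first z: 0.009 then shift [-0.022  0.     1.858]
```

```bash
python3 -m handwheel '{"steps":[[[-0.022,0,0.4,0,0,0,0],[0,0,0.4,0,0,0,0],[0,0,0.4,0,0,0,0],[0,0,0.3,0,0,0,0],[0,0,0.2,0,0,0,0],[0,0,0.12,0,0,0,0],[0,0,0.04,0,0,0,0],[0,0,0,0,0,0,0]]]}'
```

```text
time_s: 31.38
position: [0.5893, 0.1492, 0.0467]
ee_rot: [3.141, -0.001, 1.176]
contact_force: [0.1, -0.3, -0.7]
opening: 0.0488
finger_force: 62.3
```

```bash
python3 -m handwheel '{"steps":[[[0,0,0.01,0,0,0,0],[0,0,0,0,0,0,0.75],[0,0,0,0,0,0,0.75],[0,0,0,0,0,0,0.75],[0,0,0,0,0,0,0.75],[0,0,-0.2,0,0,0,0.75],[0,0,-0.6,0,0,0,1],[0,0,-0.6,0,0,0,1],[0,0,-0.6,0,0,0,1],[0,0,-0.6,0,0,0,1],[0,0,-0.6,0,0,0,1],[-0.4,0,0,0,0,0,1],[-0.4,0,0,0,0,0,1],[-0.4,0,0,0,0,0,1],[-0.4,0,0,0,0,0,1],[0,0,0,0,0,0,1],[0,0,0,0,0,0,1]]]}'
python3 - <<'E'
from h import *
s=sensors.get_state(); im,d=cams.camera("wrist"); cv2.imwrite("pics/w8.png",im)
print(s["position"],s["ee_rot"])
W=cloud("wrist",d,s); w=W[:330,150:500].reshape(-1,3); w=w[np.linalg.norm(w[:,:2]-[.59,.15],axis=1)<.1]
p=w[(w[:,2]>.039)&(w[:,2]<.047)].astype(np.float32); print("board",len(p),np.median(p[:,2]),cv2.minAreaRect(np.ascontiguousarray(p[:,:2])))
np.savez("w8.npz",pos=s["position"],rot=s["ee_rot"])
go(.425,-.196,.2,102.6)
E
```

```text
time_s: 33.5
position: [0.5584, 0.0757, 0.2058]
ee_rot: [-3.142, -0.001, 1.176]
contact_force: [0.2, 1.5, 0.0]
opening: 0.0853
finger_force: 0.0
[0.55835275 0.07570745 0.20580808] [-3.14157945e+00 -6.68389318e-04  1.17627241e+00]
board 9515 0.043638233 ((0.5876193046569824, 0.1455230712890625), (0.14062589406967163, 0.05057186633348465), 67.08470153808594)
now [0.5584 0.0761 0.2058] [ 1.800e+02 -4.000e-02  6.744e+01] t 33.55 | turn first z: -4.395 then shift [-4.729 -3.791  0.117]
```

View pics/w8.png

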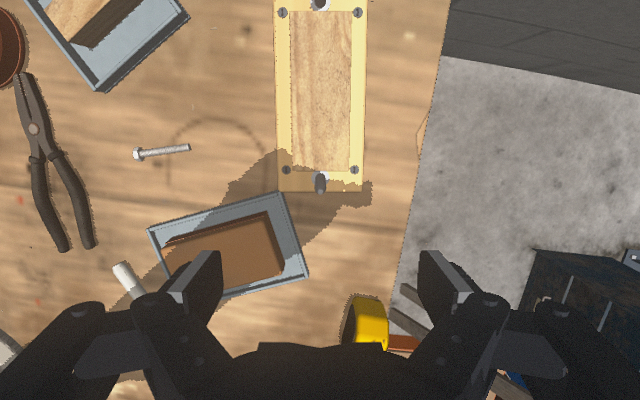

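Board lies on the bed between the dowels. I'll step back to see both dowels and measure them precisely.

```bash
python3 -m handwheel '{"steps":[[[-0.5,0,0,0,0,0,1],[-0.5,0,0,0,0,0,1],[0,0,0,0,0,0,1],[0,0,0,0,0,0,1],[0,0,0,0,0,0,1]]]}'
python3 - <<'E'
from h import *
s=sensors.get_state(); im,d=cams.camera("wrist"); np.savez("w9.npz",pos=s["position"],rot=s["ee_rot"])
print(s["position"],s["ee_rot"]); cv2.imwrite("pics/w9.png",im); np.save("w9.npy",d)
c=cv2.resize(im[30:120,290:350],None,fx=6,fy=6,interpolation=cv2.INTER_CUBIC)
c2=cv2.resize(im[170:260,290:350],None,fx=6,fy=6,interpolation=cv2.INTER_CUBIC)
cv2.imwrite("pics/c9.png",np.hstack([c,c2]))
E
```

```text
time_s: 34.17
position: [0.5394, 0.0305, 0.2059]
ee_rot: [3.141, -0.001, 1.178]
contact_force: [-0.6, -0.2, 0.5]
opening: 0.0853
finger_force: 0.0
[0.53940458 0.03054893 0.20587533] [ 3.14146768e+00 -8.36522686e-04  1.17796482e+00]
```

View pics/c9.png

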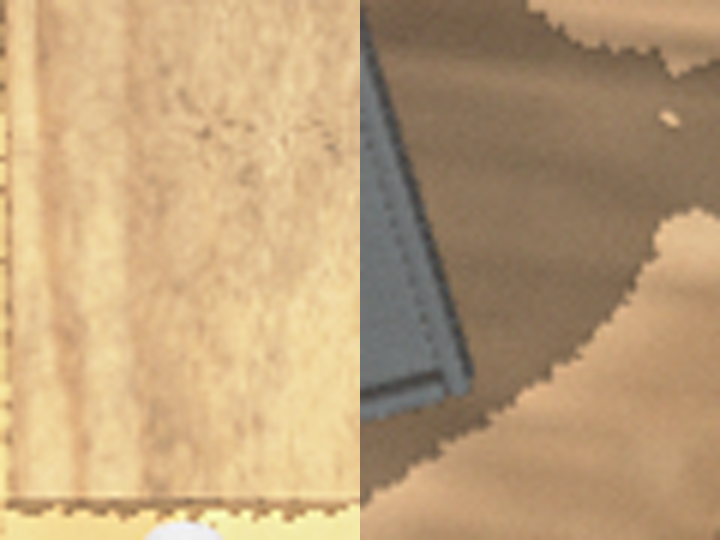

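I moved the wrong way (that shows only the board end and bench). I'll go forward instead and locate the dowels from the depth.

```bash
python3 -m handwheel '{"steps":[[[0.55,0,0,0,0,0,1],[0.55,0,0,0,0,0,1],[0.55,0,0,0,0,0,1],[0.55,0,0,0,0,0,1],[0.5,0,0,0,0,0,1],[0,0,0,0,0,0,1],[0,0,0,0,0,0,1],[0,0,0,0,0,0,1]]]}'
python3 - <<'E'
from h import *
s=sensors.get_state(); im,d=cams.camera("wrist"); print(s["position"])
cv2.imwrite("pics/w10.png",im); W=cloud("wrist",d,s)
m=W.reshape(-1,3); g=np.linalg.norm(W[...,:2]-[.59,.151],axis=2)<.1
a=np.radians(67.3);u=np.array([np.cos(a),np.sin(a)]);n=np.array([-u[1],u[0]])
for sg in(1,-1):
    k=(np.linalg.norm(W[...,:2]-([.59,.151]+sg*.078*u),axis=2)<.018)
    for lo,hi in((.05,.062),(.0625,.085),(.07,.085)):
        q=k&(W[...,2]>lo)&(W[...,2]<hi); v,uu=np.nonzero(q); p=W[q]; 
        if len(p): print(sg,lo,len(p),p.mean(0).round(4),p.max(0)[2].round(4),"px",uu.mean().round(1),v.mean().round(1),"c",(p.mean(0)[:2]-sg*.078*u).round(4))
p=W[g&(W[...,2]>.039)&(W[...,2]<.047)]; dd=p[:,:2]-[.59,.151]; p=p[(abs(dd@u)<.068)&(abs(dd@n)<.035)].astype(np.float32); print("board",cv2.minAreaRect(np.ascontiguousarray(p[:,:2])),np.median(p[:,2]))
E
```

```text
time_s: 35.22
position: [0.5908, 0.1523, 0.2057]
ee_rot: [3.141, 0.001, 1.174]
contact_force: [0.2, 0.0, 0.2]
opening: 0.0855
finger_force: 0.0
[0.59077967 0.15234694 0.2057374 ]
1 0.05 6 [0.6182 0.2222 0.0559] 0.0619 px 317.7 100.5 c [0.5881 0.1502]
1 0.0625 115 [0.6199 0.2238 0.0692] 0.0765 px 318.8 97.0 c [0.5898 0.1519]
1 0.07 48 [0.6199 0.2239 0.0735] 0.0765 px 318.7 96.6 c [0.5898 0.1519]
-1 0.05 56 [0.5612 0.0837 0.0565] 0.0619 px 318.9 270.8 c [0.5913 0.1557]
-1 0.0625 109 [0.561  0.0822 0.069 ] 0.0765 px 319.4 278.9 c [0.5911 0.1541]
-1 0.07 45 [0.5605 0.0814 0.0732] 0.0765 px 319.1 282.2 c [0.5906 0.1534]
board ((0.5896551012992859, 0.15038305521011353), (0.13024723529815674, 0.050151944160461426), 67.48501586914062) 0.043703146
```

```bash
python3 -c "
from h import *
go(.425,-.196,.165,102.6)"
```

```text
now [0.5908 0.1525 0.2058] [1.7999e+02 4.0000e-02 6.7300e+01] t 35.275 | turn first z: -4.413 then shift [-6.078 -4.757  0.817]
```

```bash
python3 -m handwheel '{"steps":[[[0,0,0,0,0,-0.735,1],[0,0,0,0,0,-0.735,1],[0,0,0,0,0,-0.735,1],[0,0,0,0,0,-0.735,1],[0,0,0,0,0,-0.735,1],[0,0,0,0,0,-0.735,1],[-0.507,-0.396,0.068,0,0,0,1],[-0.507,-0.396,0.068,0,0,0,1],[-0.507,-0.396,0.068,0,0,0,1],[-0.507,-0.396,0.068,0,0,0,1],[-0.507,-0.396,0.068,0,0,0,1],[-0.507,-0.396,0.068,0,0,0,1],[-0.507,-0.396,0.068,0,0,0,1],[-0.507,-0.396,0.068,0,0,0,1],[-0.507,-0.396,0.068,0,0,0,1],[-0.507,-0.396,0.068,0,0,0,1],[-0.507,-0.396,0.068,0,0,0,1],[-0.507,-0.396,0.068,0,0,0,1],[0,0,0,0,0,0,1],[0,0,0,0,0,0,1]]]}'
cat > pl.py <<'E'
from h import *
import sys
s=sensors.get_state(); im,d=cams.camera("wrist"); print(s["position"],np.degrees(s["ee_rot"])); cv2.imwrite(sys.argv[1],im)
W=cloud("wrist",d,s); hsv=cv2.cvtColor(im,cv2.COLOR_BGR2HSV)
k=((hsv[...,1]<45)&(hsv[...,2]>110)&(np.linalg.norm(W[...,:2]-[.425,-.196],axis=2)<.12)&(abs(W[...,2]-.012)<.012)).astype(np.uint8)
n,lab,stt,c=cv2.connectedComponentsWithStats(k); i=1+stt[1:,4].argmax(); k=(lab==i).astype(np.uint8)
cs,hi=cv2.findContours(k,cv2.RETR_CCOMP,cv2.CHAIN_APPROX_NONE)
o=max(cs,key=cv2.contourArea)
P=onplane("wrist",o.reshape(-1,2),.012,s).astype(np.float32)
print("plate",cv2.minAreaRect(np.ascontiguousarray(P[:,:2])),np.nanmedian(W[k>0][:,2]))
for j,cc in enumerate(cs):
    if hi[0][j][3]>=0 and cv2.contourArea(cc)>15:
        (x,y),(a,b),_=cv2.fitEllipse(cc) if len(cc)>4 else cv2.minAreaRect(cc)
        print("hole",x,y,a,b,onplane("wrist",[(x,y)],.012,s)[0].round(4))
E
python3 pl.py pics/w11.png
```

```text
time_s: 37.78
position: [0.4259, -0.1951, 0.1652]
ee_rot: [3.141, 0.0, 1.791]
contact_force: [0.4, 1.4, 0.4]
opening: 0.0854
finger_force: 0.0
[ 0.42585084 -0.19507207  0.16523346] [1.79968244e+02 6.21324319e-03 1.02636494e+02]
plate ((0.423511266708374, -0.19706693291664124), (0.06088336184620857, 0.1842355728149414), 12.648509979248047) 0.012692056581824818
hole 317.03350830078125 270.75811767578125 8.533255577087402 13.249322891235352 [ 0.4399 -0.2703  0.012 ]
hole 332.5 241.05552673339844 6.288511753082275 6.815173149108887 [ 0.4472 -0.2382  0.012 ]
hole 299.85699462890625 240.3689727783203 9.346809387207031 10.632493019104004 [ 0.4182 -0.2441  0.012 ]
hole 316.7323303222656 192.40635681152344 12.928939819335938 13.976914405822754 [ 0.4234 -0.1971  0.012 ]
hole 297.6855163574219 142.2288818359375 6.710262298583984 10.41629695892334 [ 0.3986 -0.1585  0.012 ]
hole 334.2948913574219 137.24038696289062 9.668320655822754 17.466331481933594 [ 0.4275 -0.1478  0.012 ]
hole 343.536865234375 127.41822052001953 8.811844825744629 14.096219062805176 [ 0.4331 -0.1383  0.012 ]
hole 316.5350036621094 99.19468688964844 17.223800659179688 17.806785583496094 [ 0.4064 -0.1211  0.012 ]
```

Plate centre (0.4235, -0.1971), axis 102.65°, agreeing with the holes. Grip it at its centre.

```bash
python3 -c "
from h import *
go(.4235,-.1971,.021,102.65)"
```

```text
now [ 0.4262 -0.1946  0.1653] [179.96   0.   102.7 ] t 37.825 | turn first z: 0.007 then shift [-0.036 -0.062  2.885]
```

```bash
python3 -m handwheel '{"steps":[[[-0.036,-0.062,0.5,0,0,0,1],[0,0,0.5,0,0,0,1],[0,0,0.5,0,0,0,1],[0,0,0.5,0,0,0,1],[0,0,0.4,0,0,0,1],[0,0,0.3,0,0,0,1],[0,0,0.14,0,0,0,1],[0,0,0,0,0,0,1],[0,0,0,0,0,0,1],[0,0,0,0,0,0,1]]]}'
python3 -c "
from h import *
go(.4235,-.1971,.021,102.65)"
```

```text
time_s: 39.08
position: [0.4235, -0.1979, 0.0236]
ee_rot: [3.141, 0.001, 1.792]
contact_force: [0.3, -0.5, 0.1]
opening: 0.0856
finger_force: 0.0
now [ 0.4235 -0.1979  0.0236] [1.7995e+02 4.0000e-02 1.0266e+02] t 39.075 | turn first z: 0.001 then shift [0.015 0.004 0.051]
```

```bash
python3 -m handwheel '{"steps":[[[0.015,0,0.04,0,0,0,1],[0,0,0,0,0,0,0],[0,0,0,0,0,0,0],[0,0,0,0,0,0,0],[0,0,0,0,0,0,0],[0,0,0,0,0,0,0],[0,0,0,0,0,0,0],[0,0,0,0,0,0,0]]]}'
python3 -m handwheel '{"steps":[[[0,0,-0.1,0,0,0,0],[0,0,-0.1,0,0,0,0],[0,0,-0.3,0,0,0,0],[0,0,-0.5,0,0,0,0],[0,0,-0.5,0,0,0,0],[0,0,-0.5,0,0,0,0],[0,0,-0.5,0,0,0,0],[0,0,-0.5,0,0,0,0],[0,0,-0.2,0,0,0,0],[0,0,0,0,0,0,0],[0,0,0,0,0,0,0]]]}'
python3 - <<'E'
from h import *
s=sensors.get_state(); im,d=cams.camera("wrist"); cv2.imwrite("pics/w12.png",im); np.save("w12.npy",d)
W=cloud("wrist",d,s)
M=R.from_euler('xyz',s["ee_rot"]).as_matrix(); L=(W-s["position"])@M
# plate in tool frame
hsv=cv2.cvtColor(im,cv2.COLOR_BGR2HSV)
k=(abs(L[...,1])<.034)&(L[...,0]>.02)&(L[...,0]<.11)&(abs(L[...,2]-.009)<.02)
p=L[k]; print(len(p)); A=np.c_[p[:,:2],np.ones(len(p))]; print("plane slopes",np.linalg.lstsq(A,p[:,2],rcond=None)[0])
print("rect tool",cv2.minAreaRect(np.ascontiguousarray(p[:,:2].astype(np.float32))))
go(.590,.1518,.17,67.4)
E
```

```text
time_s: 40.08
position: [0.4233, -0.1969, 0.0218]
ee_rot: [3.141, 0.0, 1.792]
contact_force: [-1.1, 2.2, 10.6]
opening: 0.058
finger_force: 61.6
time_s: 41.45
position: [0.4222, -0.1967, 0.1801]
ee_rot: [-3.14, -0.001, 1.792]
contact_force: [-0.9, 0.3, -3.7]
opening: 0.0573
finger_force: 65.3
25959
plane slopes [0.00369788 0.0013977  0.00905949]
rect tool ((0.05603582784533501, -0.0003659632056951523), (0.07204893976449966, 0.06065542623400688), 0.007179747335612774)
now [ 0.4222 -0.1967  0.18  ] [-1.7990e+02 -7.0000e-02  1.0267e+02] t 41.5 | turn first z: 4.409 then shift [7.724 0.42  0.201]
```

Plate is held level, aligned and centred in the gripper. To the fixture.

```bash
python3 -m handwheel '{"steps":[[[0,0,0,0,0,0.735,0],[0,0,0,0,0,0.735,0],[0,0,0,0,0,0.735,0],[0,0,0,0,0,0.735,0],[0,0,0,0,0,0.735,0],[0,0,0,0,0,0.735,0],[0.55,0.03,0,0,0,0,0],[0.55,0.03,0,0,0,0,0],[0.55,0.03,0,0,0,0,0],[0.55,0.03,0,0,0,0,0],[0.55,0.03,0,0,0,0,0],[0.55,0.03,0,0,0,0,0],[0.55,0.03,0,0,0,0,0],[0.55,0.03,0,0,0,0,0],[0.55,0.03,0,0,0,0,0],[0.55,0.03,0,0,0,0,0],[0.55,0.03,0,0,0,0,0],[0.55,0.03,0,0,0,0,0],[0.55,0.03,0,0,0,0,0]]]}'
python3 -m handwheel '{"steps":[[[0.57,0.03,0,0,0,0,0],[0,0,0,0,0,0,0],[0,0,0,0,0,0,0],[0,0,0,0,0,0,0]]]}'
python3 -c "
from h import *
go(.590,.1518,.105,67.4)"
```

```text
time_s: 43.88
position: [0.5781, 0.1262, 0.1796]
ee_rot: [-3.14, 0.001, 1.176]
contact_force: [0.7, 0.4, -3.3]
opening: 0.0576
finger_force: 65.3
time_s: 44.38
position: [0.5904, 0.1499, 0.1805]
ee_rot: [-3.141, 0.001, 1.175]
contact_force: [0.0, -1.1, -3.5]
opening: 0.0574
finger_force: 65.3
now [0.5904 0.1499 0.1805] [-1.7997e+02  8.0000e-02  6.7300e+01] t 44.375 | turn first z: -0.012 then shift [ 0.032 -0.022  1.509]
```

```bash
python3 -m handwheel '{"steps":[[[0.032,-0.02,0.4,0,0,0,0],[0,0,0.4,0,0,0,0],[0,0,0.4,0,0,0,0],[0,0,0.22,0,0,0,0],[0,0,0,0,0,0,0],[0,0,0,0,0,0,0],[0,0,0,0,0,0,0]]]}'
cat > fit.py <<'E'
from h import *
import sys
s=sensors.get_state(); im,d=cams.camera("wrist"); print(s["position"],np.degrees(s["ee_rot"]))
cv2.imwrite(sys.argv[1],im); np.save("wf.npy",d); W=cloud("wrist",d,s); M=R.from_euler('xyz',s["ee_rot"]).as_matrix(); L=(W-s["position"])@M
k=(abs(L[...,1])<.034)&(L[...,0]>.02)&(L[...,0]<.11)&(abs(L[...,2]-.009)<.004); zt=np.median(L[k][:,2])
r=cv2.minAreaRect(np.ascontiguousarray(L[k][:,:2].astype(np.float32))); print("plate tool",r,zt)
v,u=np.nonzero(k); print("px box",u.min(),u.max(),v.min(),v.max())
cs,hi=cv2.findContours(k.astype(np.uint8),cv2.RETR_CCOMP,cv2.CHAIN_APPROX_NONE)
for j,c in enumerate(cs):
    if hi[0][j][3]>=0 and cv2.contourArea(c)>60:
        e=cv2.fitEllipse(c); x,y=e[0]; K=np.array([x,y])
        a=world("wrist",[K],[1],st=s);b=world("wrist",[K],[2],st=s); a=(a-s["position"])@M;b=(b-s["position"])@M
        t=(zt-a[0,2])/(b[0,2]-a[0,2]); h=a[0]+(b[0]-a[0])*t; print("hole px",e,"tool",h)
        q=(np.hypot(L[...,0]-h[0],L[...,1]-h[1])<.012)&(L[...,2]>zt+.008)&(W[...,2]>.05)
        if q.sum(): print("dowel pts",q.sum(),W[q].mean(0),W[q][:,2].max(),"tool",L[q].mean(0)); q&=W[...,2]>.068; print("tip",q.sum(),"tool",L[q].mean(0) if q.sum() else 0)
        x,y=int(x),int(y); cv2.imwrite(sys.argv[1].replace(".png","c.png"),cv2.resize(im[max(y-35,0):y+35,x-45:x+45],None,fx=7,fy=7,interpolation=cv2.INTER_CUBIC))
E
python3 fit.py pics/f1.png; ls pics | grep f1
```

```text
time_s: 45.25
position: [0.5911, 0.1534, 0.1108]
ee_rot: [3.14, -0.001, 1.176]
contact_force: [0.0, -0.0, -2.7]
opening: 0.0571
finger_force: 65.2
[0.59108523 0.15339203 0.11083498] [ 1.79927327e+02 -5.84971999e-02  6.73817926e+01]
plate tool ((0.055986013263463974, -0.00013380497694015503), (0.060669898986816406, 0.07196036726236343), 89.98867797851562) 0.00932149780917372
px box 241 399 42 223
hole px ((319.3338928222656, 81.11929321289062), (36.670555114746094, 36.914615631103516), 12.175658226013184) tool [ 0.07741479 -0.00023488  0.0093215 ]
dowel pts 353 [0.62051865 0.22485247 0.07387151] 0.09357889452157578 tool [ 0.07724626 -0.00036022  0.03704192]
tip 245 tool [ 0.07774723 -0.00023562  0.03318913]
f1.png
f1c.png
```

```bash
sed -i 's/q&=W\[...,2\]>.068;/q\&=(W[...,2]>.066)\&(W[...,2]<.0775)\&(np.hypot(L[...,0]-h[0],L[...,1]-h[1])<.0055);/' fit.py; python3 fit.py pics/f2.png | grep -E "hole|tip"
```

```text
hole px ((319.30718994140625, 81.08193969726562), (36.56907272338867, 37.03397750854492), 163.37538146972656) tool [ 0.07742805 -0.00024529  0.0093159 ]
tip 218 tool [ 0.07622052 -0.00044808  0.03914426]
```

View pics/f2c.png

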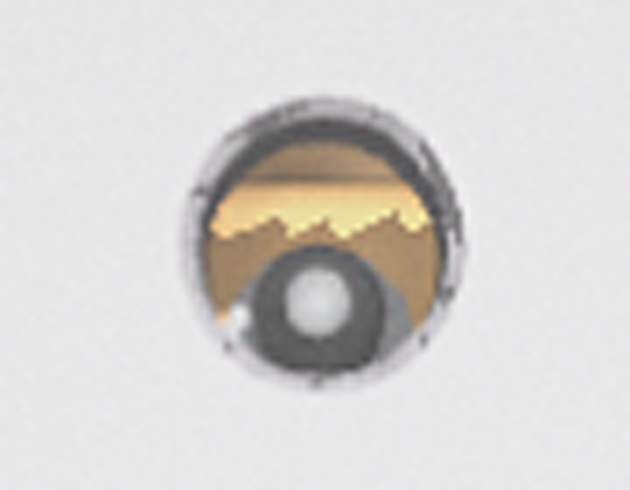

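Through the far hole, the dowel's 4 mm tip face is seen at about (319.4, 88.9) full-image, hole centre at (319.3, 81.1). Converting to an offset.

```bash
python3 - <<'E'
from h import *
s=sensors.get_state(); M=R.from_euler('xyz',s["ee_rot"]).as_matrix()
t=onplane("wrist",[(319.0,88.6)],.075,s); l=(t-s["position"])@M; print(t,l, "minus hole mm",(l[0,:2]-[.0777,-.00024])*1000)
print("tip->centre",t[0,:2]-.078*np.array([np.cos(np.radians(67.4)),np.sin(np.radians(67.4))]),s["position"])
d=np.load("wf.npy"); print(d[87:91,317:322])
E
```

```text
[[0.6199473  0.22404029 0.075     ]] [[ 0.07645957 -0.00041048  0.0357359 ]] minus hole mm [-1.2404333  -0.17047747]
tip->centre [0.58997227 0.15202989] [0.59087454 0.15329335 0.11067819]
[[0.15087155 0.15141164 0.15206397 0.15210387 0.15153857]
 [0.15176217 0.15104945 0.15171911 0.15158719 0.1506593 ]
 [0.15064865 0.1508248  0.15136278 0.1516958  0.15162516]
 [0.15186872 0.1509151  0.15225707 0.15206316 0.1510753 ]]
```

```bash
python3 -m handwheel '{"steps":[[[-0.025,-0.004,0,0,0,0,0],[0,0,0.1,0,0,0,0],[0,0,0.1,0,0,0,0],[0,0,0.1,0,0,0,0],[0,0,0.06,0,0,0,0],[0,0,0,0,0,0,0],[0,0,0,0,0,0,0],[0,0,0,0,0,0,0]]]}'
python3 fit.py pics/f3.png
```

```text
time_s: 46.35
position: [0.59, 0.1522, 0.0922]
ee_rot: [3.141, -0.0, 1.176]
contact_force: [-0.1, -0.8, -3.4]
opening: 0.0572
finger_force: 65.2
[0.58997832 0.15215608 0.09221842] [ 1.79979124e+02 -1.65161077e-02  6.73843657e+01]
plate tool ((0.05595600977540016, -8.853338658809662e-05), (0.06049450859427452, 0.07189349830150604), 89.97230529785156) 0.009327287386531925
px box 241 399 42 223
hole px ((319.3440856933594, 81.04503631591797), (36.8579216003418, 37.05027389526367), 41.44148254394531) tool [ 0.07744245 -0.00023146  0.00932729]
dowel pts 426 [0.61995694 0.22399605 0.06904021] 0.07490970764396351 tool [7.78373594e-02 3.91047926e-05 2.32006619e-02]
tip 245 tool [0.07725378 0.00010977 0.02144699]
```

No contact, tip well centred in the hole. Continue down to just above the board.

```bash
python3 -m handwheel '{"steps":[[[0,0,0.08,0,0,0,0],[0,0,0.08,0,0,0,0],[0,0,0.08,0,0,0,0],[0,0,0,0,0,0,0],[0,0,0,0,0,0,0]]]}'
python3 -m handwheel '{"steps":[[[0,0,0.08,0,0,0,0],[0,0,0.08,0,0,0,0],[0,0,0,0,0,0,0],[0,0,0,0,0,0,0]]]}'
```

```text
time_s: 47.02
position: [0.5899, 0.1521, 0.08]
ee_rot: [3.142, -0.0, 1.176]
contact_force: [0.0, 0.1, -3.6]
opening: 0.0575
finger_force: 65.2
time_s: 47.52
position: [0.5898, 0.1521, 0.072]
ee_rot: [-3.142, 0.0, 1.176]
contact_force: [-0.0, -0.5, -3.9]
opening: 0.0571
finger_force: 65.2
```

```bash
python3 -m handwheel '{"steps":[[[0,0,0.06,0,0,0,0],[0,0,0.06,0,0,0,0],[0,0,0,0,0,0,0],[0,0,0,0,0,0,0]]]}'
python3 -m handwheel '{"steps":[[[0,0,0.02,0,0,0,0],[0,0,0,0,0,0,0],[0,0,0,0,0,0,0]]]}'
```

```text
time_s: 48.02
position: [0.5898, 0.1521, 0.066]
ee_rot: [-3.142, -0.0, 1.176]
contact_force: [-0.0, -0.4, -3.2]
opening: 0.0573
finger_force: 65.2
time_s: 48.4
position: [0.5899, 0.1521, 0.0651]
ee_rot: [3.141, -0.0, 1.176]
contact_force: [0.1, -0.3, -4.2]
opening: 0.0572
finger_force: 65.3
```

```bash
python3 -m handwheel '{"steps":[[[0,0,0.01,0,0,0,0],[0,0,0,0,0,0,0],[0,0,0,0,0,0,0.85],[0,0,0,0,0,0,0.85],[0,0,0,0,0,0,0.85],[0,0,0,0,0,0,1],[0,0,0,0,0,0,1],[0,0,-0.1,0,0,0,1],[0,0,-0.3,0,0,0,1],[0,0,-0.6,0,0,0,1],[0,0,-0.6,0,0,0,1],[0,0,-0.6,0,0,0,1],[0,0,-0.6,0,0,0,1],[0,0,0,0,0,0,1],[0,0,0,0,0,0,1],[0,0,0,0,0,0,1]]]}'
python3 - <<'E'
from h import *
s=sensors.get_state(); im,d=cams.camera("wrist"); cv2.imwrite("pics/end.png",im); W=cloud("wrist",d,s)
k=(np.linalg.norm(W[...,:2]-[.59,.152],axis=2)<.12)&(abs(W[...,2]-.055)<.006); p=W[k]; A=np.c_[p[:,:2],np.ones(len(p))]
print("slopes",np.linalg.lstsq(A,p[:,2],rcond=None)[0],np.median(p[:,2]),cv2.minAreaRect(np.ascontiguousarray(p[:,:2].astype(np.float32))))
im,d=cams.camera("top"); W=cloud("top",d)
for n,c,lo,hi,r in(("block",(.439,.303),.032,.05,.05),("sander",(.439,.043),.028,.045,.07),("plate",(.59,.152),.048,.062,.11)):
    p=W[(np.linalg.norm(W[...,:2]-c,axis=2)<r)&(W[...,2]>lo)&(W[...,2]<hi)].astype(np.float32); print(n,np.median(p[:,2]),cv2.minAreaRect(np.ascontiguousarray(p[:,:2])))
E
```

```text
time_s: 50.4
position: [0.5891, 0.1518, 0.2035]
ee_rot: [-3.14, 0.001, 1.176]
contact_force: [-0.2, -0.5, 0.7]
opening: 0.0854
finger_force: 0.0
slopes [ 0.00042581 -0.00081648  0.05560391] 0.05573024172698968 ((0.5894654989242554, 0.15207034349441528), (0.18378064036369324, 0.060589805245399475), 67.36441040039062)
block 0.03845854 ((0.4383668601512909, 0.30467844009399414), (0.07061438262462616, 0.036256175488233566), 13.727825164794922)
sander nan ((0.0, 0.0), (0.0, 0.0), 0.0)
plate 0.054616272 ((0.6014212369918823, 0.24363811314105988), (0.019004730507731438, 0.009261355735361576), 26.663358688354492)
  return _methods._mean(a, axis=axis, dtype=dtype,
  ret = ret.dtype.type(ret / rcount)
```

The plate lies flat, its top at about 0.055 m and centred. The block is confirmed in place. The arm hides the sander now, but it measured fine earlier.

```bash
python3 -c "
from bench import env
print(env.finish_job())"
```

```text
the job is handed in; nothing more can be done
None
```

I took the stack apart, put each piece in its place and handed the job in at about 50 s; `finish_job()` returned no verdict. The last check showed the plate flat over both dowels and the block centred; the sander and board were last measured in place earlier, as the arm and plate hid them.

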